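Confirm a pick of silver-faced seals

TASK

Confirm the pick in this seal store: with the fingertips, gently press the white button on the bin that holds the silver seals well down and let it spring back, then press the green order-done button the same way. Leave the other bins, the other buttons and every loose thing alone, grasp nothing, and finish with the hand withdrawn at least 10 cm from the green button.

Things in the scene. Friction and masses are not known exactly. Their poses are not given: they have to be found in the camera images.
- bin_silver: open blue plastic bin holding bright silver-faced seals with a black lip (two loose in front, a fixed heap behind, all below the rim); fixed to the bench, 200 x 140 x 85 mm high, walls 4 mm; origin at the centre of its underside, own -x points out of its front (roughly to the robot), z up. A grey bracket 65 mm deep, 60 wide, 45 high before its front carries its white button
- silver_btn (a joint): travel of the white confirm button on the bin of silver seals, m: 0 out (as at the start), 0.012 fully down; counts as pressed from about 0.007; sprung, starts to move at 1.5 N, 5 N at the bottom, returns by itself
- silver_btn_top (a point): centre of the top face of the white confirm button (32 mm diameter, pressed straight down, stands 16 mm proud of its 44 mm black collar) on the bin of silver seals, about 73 mm above the bench when out; it moves with the button. It lies 35 mm in front of the bin's front wall, whose rim is 12 mm higher than the button
- silver_seal0: loose silver seal, a ring 56 mm across and 10 mm thick, lying flat on the floor of bin_silver; origin at the centre of its underside; leave it alone
- silver_seal1: loose silver seal, a ring 56 mm across and 10 mm thick, lying flat on the floor of bin_silver; origin at the centre of its underside; leave it alone
- bin_black: open blue plastic bin holding all-black rubber seals (two loose in front, a fixed heap behind, all below the rim); fixed to the bench, 200 x 140 x 85 mm high, walls 4 mm; origin at the centre of its underside, own -x points out of its front (roughly to the robot), z up. A grey bracket 65 mm deep, 60 wide, 45 high before its front carries its white button
- black_btn (a joint): travel of the white confirm button on the bin of black seals, m: 0 out (as at the start), 0.012 fully down; counts as pressed from about 0.007; sprung, starts to move at 1.5 N, 5 N at the bottom, returns by itself
- black_btn_top (a point): centre of the top face of the white confirm button (32 mm diameter, pressed straight down, stands 16 mm proud of its 44 mm black collar) on the bin of black seals, about 73 mm above the bench when out; it moves with the button. It lies 35 mm in front of the bin's front wall, whose rim is 12 mm higher than the button
- black_seal0: loose black seal, a ring 56 mm across and 10 mm thick, lying flat on the floor of bin_black; origin at the centre of its underside; leave it alone
- black_seal1: loose black seal, a ring 56 mm across and 10 mm thick, lying flat on the floor of bin_black; origin at the centre of its underside; leave it alone
- bin_brown: open blue plastic bin holding rust-brown rubber seals (two loose in front, a fixed heap behind, all below the rim); fixed to the bench, 200 x 140 x 85 mm high, walls 4 mm; origin at the centre of its underside, own -x points out of its front (roughly to the robot), z up. A grey bracket 65 mm deep, 60 wide, 45 high before its front carries its white button
- brown_btn (a joint): travel of the white confirm button on the bin of brown seals, m: 0 out (as at the start), 0.012 fully down; counts as pressed from about 0.007; sprung, starts to move at 1.5 N, 5 N at the bottom, returns by itself
- brown_btn_top (a point): centre of the top face of the white confirm button (32 mm diameter, pressed straight down, stands 16 mm proud of its 44 mm black collar) on the bin of brown seals, about 73 mm above the bench when out; it moves with the button. It lies 35 mm in front of the bin's front wall, whose rim is 12 mm higher than the button
- brown_seal0: loose brown seal, a ring 56 mm across and 10 mm thick, lying flat on the floor of bin_brown; origin at the centre of its underside; leave it alone
- brown_seal1: loose brown seal, a ring 56 mm across and 10 mm thick, lying flat on the floor of bin_brown; origin at the centre of its underside; leave it alone
- done_box: grey box 70 x 70 x 45 mm high fixed to the bench, with the green order-done button on top; origin at the centre of its underside, z up
- done_btn (a joint): travel of the green order-done button, m: 0 out, 0.012 fully down; counts as pressed from about 0.007; sprung, starts to move at 1.5 N, 5 N at the bottom, returns by itself
- done_btn_top (a point): centre of the top face of the green order-done button (32 mm diameter, pressed straight down, 16 mm proud of its black collar), about 73 mm above the bench when out; moves with the button
- shortage_box: grey box 70 x 70 x 45 mm high fixed to the bench, with the orange shortage (not to be pressed) button on top; origin at the centre of its underside, z up
- shortage_btn (a joint): travel of the orange shortage (not to be pressed) button, m: 0 out, 0.012 fully down; counts as pressed from about 0.007; sprung, starts to move at 1.5 N, 5 N at the bottom, returns by itself
- shortage_btn_top (a point): centre of the top face of the orange shortage (not to be pressed) button (32 mm diameter, pressed straight down, 16 mm proud of its black collar), about 73 mm above the bench when out; moves with the button
- tape: loose roll of tan packing tape lying flat, 84 mm across, 24 mm high; origin at the centre of its underside; leave it alone
- marker: loose white marker pen with a red cap, 130 mm long, 19 mm thick, lying along its own x; origin on its underside near the middle; leave it alone

How it is judged:
By the outcome, as a careful person would: the job done as asked, in the order asked, and still so for the second after the job is handed in, with the robot touching nothing.
It also fails if it takes over 45 s, if anything falls off the work surface, if the arm or the gripper's body presses on something with over 40 N, if the wrist force passes 120 N, or if a joint passes its speed limit or range.

ROBOT

A 6-joint arm with a two-finger parallel gripper is mounted at the origin on the work surface. World frame = base frame: x ahead of the robot, y to its left, z up, the work surface at z = 0. Lengths are in m, angles in rad, forces in N, time in s.
With the tool pointing down it reaches from about 0.35 to 0.775 m from the base axis. Payload 7.3 kg.
Tool frame: the origin (TCP) lies between the finger pads, 19 mm behind the fingertips; this is the grasp point; z points along the fingers, y is the line along which they close (so a half turn about z gives the same grasp; the last joint's range is limited). The gripper opens to 92 mm and grips with 3 to 60 N. Pads are 19 mm wide; open, the fingers measure 130 mm over their backs; the gripper's body (75 mm by 190 mm) begins 47 mm behind the grasp point.
Start: joints at [1.023, 0.342, 1.524, -0, 1.275, -0.146], TCP at [0.205, 0.483, 0.246] pointing down, gripper open.
Joint ranges: [-2.53, 2.53], [-0.77, 2.02], [0.04, 2.7], [-1, 4.14], [0.28, 2.66], [-3.11, 3.11]. Speed limits (rad/s): [2.57, 2.57, 3.14, 3.14, 3.14, 3.14].

INTERFACE

Orientations are given as [roll, pitch, yaw] about the fixed x, y, z axes, in that order (R = Rz(yaw) Ry(pitch) Rx(roll)).
In Python, from cell import * gives the robot as it stands.
- The arm moves only by the tool step_arm, never from a script. Its argument "plan" is a list of rows, each a list of 5 numbers: the closure, from -1 (fully open) to 1 (shut), then the shift along the tool's x, y, z in m, then the turn about the tool's z in rad. In form: [[hand, x, y, z, twist], ...]. A call has 1 to 20 rows; each row is the pose to reach, as a shift and turn from the pose commanded when the call began, along the tool's axes at that moment; what a row does not reach only later rows make up. A row lasts 1/8 s, in which the tool goes at most 62.5 mm and 10.7 degrees, less where a joint would pass 70% of its speed; a pose out of reach is approached as far as the arm can. A call with a gripper value outside its range is refused whole. The fingers move at their own pace and stop on an object; "grip_force" is the grip in N (left out, the last holds). Time passes only in rows, so rows that repeat a pose let the fingers close. It gives the time, the measured TCP pose, the force, the opening and the grip force at its end, in the units of the state.
- observe(): the state, without advancing time (a new reading comes with each control period).
- read_camera(name): name is "scene" or "top" or "wrist"; returns a dict with "img" (420x560x3 uint8, red, green, blue), "range_z" (420x560 float32, m along the optical axis (not along the pixel's ray), 0 where there is no reading), "fx", "fy", "cx", "cy" (pixels), "R" (3x3) and "t" (3): a world point X has camera coordinates R X + t; the wrist camera has in their place "T_tool_cam" (4x4, takes a point from camera to tool coordinates, whose origin is the TCP and whose axes are the flange's). Camera axes: x right, y down, z forward; pixel columns grow to the right and rows downward; lengths in m; the calibration is good to about 2 mm. A picture is of the moment at which its call begins: read the wrist's pose just before it.
- hand_in(): hands the job in; it is judged then, once.
The state is a dict: "time": time; "qpos": joint angles; "qvel": joint speeds; "joint_efforts": joint torques, N m; "tool_pos": TCP position; "tool_rot": TCP orientation; "contact_force": force on the tool from outside, world axes, zero at the start; "torque": the same for the moment, N m; "opening": finger opening in m; "grip_force": force on a finger pad.
Only numpy, scipy, OpenCV 4.12 (cv2) and the standard library are available. Lean on these libraries where they do the work, as an engineer would, in place of code of your own. Each camera call takes 0.05 s, during which the arm holds its last target. There are 200 camera calls.

## Working session

There is one attempt and no reset: what is moved stays moved. The work goes in short steps, Python scripts to look and compute and a tool call to move; the robot and the scene stay as the last step left them, time stands still between calls to the robot, and variables do not carry over. Pictures are saved under pics/ and viewed, at most 10 in all, crops included, and the job is handed in when it is done.

Besides the shell and the picture viewer there is one more tool, called after ">>>" as a command line: name --pt "numbers of a row" for each row, then --argument value for the rest. step_arm: Moves the arm, as the interface text tells. Its arguments: {"type":"object","properties":{"plan":{"type":"array","items":{"type":"array","items":{"type":"number"}}},"grip_force":{"type":"number"}},"required":["plan"]}

```bash
mkdir -p pics
python3 - <<'E'
from cell import *
import cv2
s=observe();print(s)
for n in("top","scene"):
    c=read_camera(n);cv2.imwrite(f"pics/{n}0.png",c["img"][:,:,::-1]);print(n,c["R"],c["t"],c["fx"],c["cx"],c["cy"])
E
```

```text
{'time': 0.0, 'qpos': array([ 1.02299836e+00,  3.42731004e-01,  1.52501351e+00, -4.13610777e-05,
        1.27539753e+00, -1.46023088e-01]), 'qvel': array([-3.69637796e-04, -1.72993347e-05,  4.70594328e-04,  7.64732288e-04,
        1.20590798e-04, -9.11072700e-04]), 'joint_efforts': array([ 1.96549387e-03, -4.31246102e+01, -2.44228971e+01,  7.20012467e-02,
        5.57217922e-02, -9.72514545e-05]), 'tool_pos': array([0.20510503, 0.48286613, 0.24484187]), 'tool_rot': array([-3.14005400e+00, -1.86313823e-04,  2.73982971e+00]), 'contact_force': array([-0.94503432,  0.04882778, -0.31505924]), 'torque': array([0.01820366, 0.01553025, 0.00709691]), 'grip_force': 0.0, 'opening': 0.09171619708749237}
top [[-0.0204649  -0.99973536  0.01050673]
 [-0.99598408  0.0194697  -0.08738784]
 [ 0.08716015 -0.01225292 -0.99611896]] [-0.00541389  0.52762943  1.08830732] 474.27233008413316 279.4128121627879 211.1693945078105
scene [[-0.63726577  0.77058759 -0.00933265]
 [ 0.60863029  0.49582695 -0.61945525]
 [-0.47271715 -0.40043776 -0.7849765 ]] [ 0.35436877 -0.27572265  1.6834853 ] 500.9727793067887 280.43718022242655 207.00914633574845
```

View pics/top0.png

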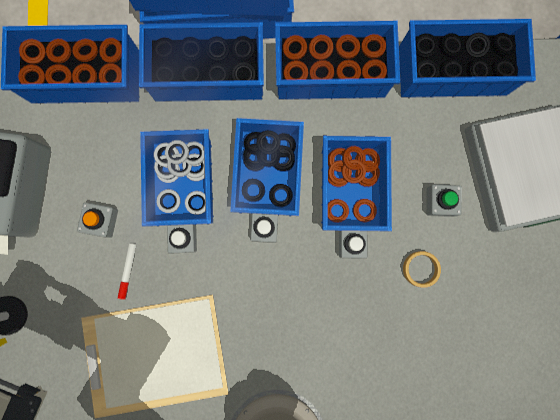

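View pics/scene0.png

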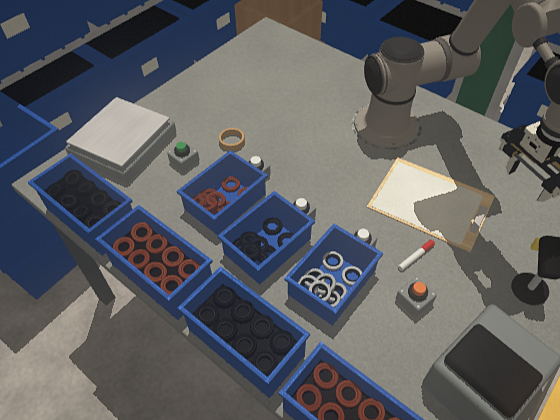

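The top view shows the silver-seal bin at left (140–212, 130–225), with its white button at (179,238). The green button is at (448,199), orange at (93,217), marker at (126,270) and tape at (422,268).

```bash
cat > h.py <<'E'
from cell import *
import cv2, numpy as np
from scipy.spatial.transform import Rotation as Ro
def blob(c,mask,near):
    n,l,st,ce=cv2.connectedComponentsWithStats(mask.astype(np.uint8))
    k=[i for i in range(1,n) if st[i,4]>60]
    i=min(k,key=lambda i:np.hypot(*(ce[i]-near)));return ce[i],st[i,4],l==i
def ray(c,p,R,t,z):
    d=R.T@np.array([(p[0]-c["cx"])/c["fx"],(p[1]-c["cy"])/c["fy"],1]);o=-R.T@t
    return o+d*(z-o[2])/d[2]
def masks(img):
    h=cv2.cvtColor(img,cv2.COLOR_RGB2HSV)
    w=(h[...,2]>190)&(h[...,1]<40)
    g=(abs(h[...,0].astype(int)-70)<18)&(h[...,1]>130)&(h[...,2]>50)
    return w,g
def shift(target):
    s=observe();R=Ro.from_euler("xyz",s["tool_rot"]).as_matrix()
    return R.T@(np.array(target)-s["tool_pos"])
E
python3 - <<'E'
from h import *
for n,pw,pg in(("top",(179,238),(448,199)),("scene",(363,235),(182,146))):
    c=read_camera(n);w,g=masks(c["img"])
    for m,p in((w,pw),(g,pg)):
        ce,a,l=blob(c,m,p)
        X=ray(c,ce,c["R"],c["t"],.073)
        z=np.median(c["range_z"][l]);pc=np.array([(ce[0]-c["cx"])/c["fx"],(ce[1]-c["cy"])/c["fy"],1])*z
        print(n,ce,a,X.round(4),"depth",(c["R"].T@(pc-c["t"])).round(4))
        print(" shift to z.20",shift([X[0],X[1],.2]).round(4))
E
```

```text
top [177.69230769 237.95104895] 143 [0.4677 0.2118 0.073 ] depth [0.4677 0.2118 0.073 ]
 shift to z.20 [-0.3477 -0.1468  0.0451]
top [449.70899471 198.21164021] 189 [ 0.5448 -0.3994  0.073 ] depth [ 0.545  -0.3998  0.0719]
 shift to z.20 [-0.6577 -0.6792  0.0457]
scene [363.04878049 232.96341463] 82 [0.4681 0.2107 0.073 ] depth [0.4677 0.2105 0.0724]
 shift to z.20 [-0.3485 -0.1478  0.0452]Traceback (most recent call last):
  File "<stdin>", line 5, in <module>
  File "h.py", line 7, in blob
    i=min(k,key=lambda i:np.hypot(*(ce[i]-near)));return ce[i],st[i,4],l==i
ValueError: min() iterable argument is empty
```

>>> step_arm --pt "1 -0.05 -0.02 0.006 0" --pt "1 -0.1 -0.042 0.013 0" --pt "1 -0.15 -0.063 0.02 0" --pt "1 -0.2 -0.084 0.026 0" --pt "1 -0.25 -0.106 0.032 0" --pt "1 -0.3 -0.127 0.039 0" --pt "1 -0.335 -0.142 0.043 0" --pt "1 -0.348 -0.147 0.045 0" --pt "1 -0.348 -0.147 0.045 0" --pt "1 -0.348 -0.147 0.045 0" --pt "1 -0.348 -0.147 0.045 0"

```text
time: 1.58
tool_pos: [0.4674, 0.2129, 0.2008]
tool_rot: [3.141, 0.0, 2.742]
contact_force: [0.8, 0.4, 0.2]
opening: 0.0006
grip_force: 0.0
```

Run:
```python
from h import *
s=observe();c=read_camera("wrist");print(s["time"],s["tool_pos"],s["tool_rot"],s["opening"],s["contact_force"])
cv2.imwrite("pics/w1.png",c["img"][:,:,::-1])
T=np.eye(4);T[:3,:3]=Ro.from_euler("xyz",s["tool_rot"]).as_matrix();T[:3,3]=s["tool_pos"]
W=np.linalg.inv(T@c["T_tool_cam"]);R,t=W[:3,:3],W[:3,3]
p=R@np.array([.4679,.2112,.073])+t;px=p[:2]/p[2]*c["fx"]+[c["cx"],c["cy"]];print("expected",px)
w,g=masks(c["img"])
ce,a,l=blob(c,w,px);X=ray(c,ce,R,t,.073);print(ce,a,X,np.median(c["range_z"][l]),p[2])
print(shift([X[0],X[1],.092]))
```

```text
1.575 [0.46737522 0.21285289 0.20080984] [3.14119928e+00 1.10404403e-04 2.74151817e+00] 0.0006036300657467552 [0.82661507 0.39171524 0.18478535]
expected [278.01565182 205.43595786]
[276.4967825  203.52252252] 777 [0.46562786 0.21060991 0.073     ] 0.27606976 0.2757167648573479
[ 0.00088929 -0.00273539  0.10877735]
```

View pics/w1.png

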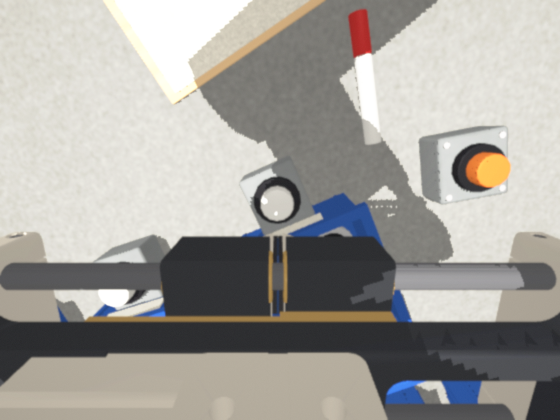

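The wrist view shows the silver bin's white button at (277,201), with the orange button and marker off to the right. It agrees with the earlier estimate to within 3 mm, so I'm descending.

>>> step_arm --pt "1 0.001 -0.002 0.04 0" --pt "1 0.001 -0.002 0.08 0" --pt "1 0.001 -0.002 0.1 0" --pt "1 0.001 -0.002 0.104 0" --pt "1 0.001 -0.002 0.108 0" --pt "1 0.001 -0.002 0.111 0" --pt "1 0.001 -0.002 0.114 0" --pt "1 0.001 -0.002 0.116 0" --pt "1 0.001 -0.002 0.116 0" --pt "1 0.001 -0.002 0.116 0"

```text
time: 2.88
tool_pos: [0.4668, 0.2106, 0.0849]
tool_rot: [3.141, 0.001, 2.74]
contact_force: [0.0, 2.7, 3.6]
opening: 0.0002
grip_force: 1.7
```

>>> step_arm --pt "1 0 0 0.002 0" --pt "1 0 0 0.003 0" --pt "1 0 0 0.0035 0" --pt "1 0 0 0.0035 0" --pt "1 0 0 0.0035 0"

```text
time: 3.5
tool_pos: [0.4667, 0.2104, 0.0812]
tool_rot: [3.141, 0.001, 2.74]
contact_force: [2.6, 2.5, 3.9]
opening: 0.0001
grip_force: 2.2
```

Run:
```python
from h import *
for i in range(4):
    c=read_camera("scene");s=observe();print(s["contact_force"].round(2),s["tool_pos"].round(4))
cv2.imwrite("pics/s2.png",cv2.resize(c["img"][170:310,260:460,::-1],None,fx=4,fy=4,interpolation=cv2.INTER_CUBIC))
```

```text
[2.12 2.3  4.65] [0.4667 0.2104 0.0812]
[2.04 2.29 5.36] [0.4667 0.2104 0.0812]
[3.42 2.73 4.4 ] [0.4666 0.2103 0.0811]
[2.31 2.93 5.16] [0.4666 0.2103 0.0811]
```

View pics/s2.png

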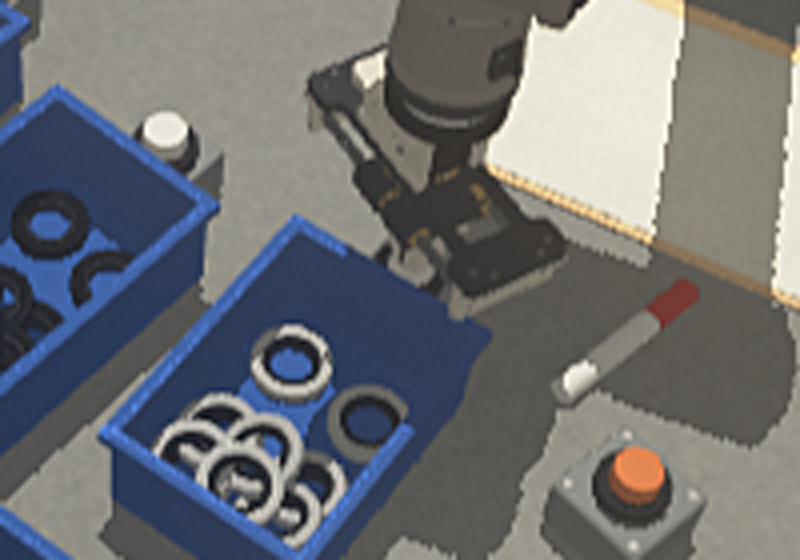

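The hand is on the silver bin's button, pressed about 11 mm at about 5 N, with the neighbours clear. Next I release and lift, then check that it springs back.

>>> step_arm --pt "1 0 0 -0.006 0" --pt "1 0 0 -0.016 0" --pt "1 0 0 -0.05 0" --pt "1 0 0 -0.1 0" --pt "1 0 0 -0.12 0" --pt "1 0 0 -0.12 0" --pt "1 0 0 -0.12 0"

```text
time: 4.58
tool_pos: [0.4653, 0.21, 0.1998]
tool_rot: [-3.14, -0.002, 2.74]
contact_force: [0.7, 0.2, 0.5]
opening: -0.0001
grip_force: 0.0
```

Run:
```python
from h import *
s=observe();c=read_camera("wrist");print(s["time"],s["tool_pos"],s["contact_force"])
ce,a,l=blob(c,masks(c["img"])[0],(277,203))
T=np.eye(4);T[:3,:3]=Ro.from_euler("xyz",s["tool_rot"]).as_matrix();T[:3,3]=s["tool_pos"]
z=np.median(c["range_z"][l]);p=np.array([(ce[0]-c["cx"])/c["fx"]*z,(ce[1]-c["cy"])/c["fy"]*z,z,1]);print(ce,a,T@c["T_tool_cam"]@p)
print("green shift",shift([.545,-.3995,.2]))
```

```text
4.575 [0.46534051 0.21002631 0.19981245] [0.68829821 0.1995632  0.53609355]
[280.46580645 204.92516129] 775 [0.46587122 0.21055837 0.07217192 1.        ]
green shift [-3.11718872e-01 -5.29805999e-01 -1.43169439e-04]
```

The button is back out, with its top at 0.072. Moving over to the green button.

>>> step_arm --pt "1 -0.02 -0.034 0 0" --pt "1 -0.045 -0.077 0 0" --pt "1 -0.071 -0.12 0 0" --pt "1 -0.097 -0.164 0 0" --pt "1 -0.122 -0.208 0 0" --pt "1 -0.148 -0.252 0 0" --pt "1 -0.174 -0.295 0 0" --pt "1 -0.2 -0.339 0 0" --pt "1 -0.226 -0.383 0 0" --pt "1 -0.251 -0.427 0 0" --pt "1 -0.276 -0.468 0 0" --pt "1 -0.297 -0.505 0 0" --pt "1 -0.308 -0.524 0 0" --pt "1 -0.312 -0.53 0 0" --pt "1 -0.312 -0.53 0 0" --pt "1 -0.312 -0.53 0 0" --pt "1 -0.312 -0.53 0 0"

```text
time: 6.75
tool_pos: [0.5465, -0.3985, 0.2013]
tool_rot: [3.141, 0.0, 2.741]
contact_force: [-0.3, -0.4, 0.9]
opening: 0.0006
grip_force: 0.0
```

Run:
```python
from h import *
s=observe();c=read_camera("wrist");print(s["time"],s["tool_pos"],s["tool_rot"],s["contact_force"],s["qpos"])
cv2.imwrite("pics/w3.png",c["img"][:,:,::-1])
ce,a,l=blob(c,masks(c["img"])[1],(277,203))
T=np.eye(4);T[:3,:3]=Ro.from_euler("xyz",s["tool_rot"]).as_matrix();T[:3,3]=s["tool_pos"]
z=np.median(c["range_z"][l]);p=np.array([(ce[0]-c["cx"])/c["fx"]*z,(ce[1]-c["cy"])/c["fy"]*z,z,1]);X=T@c["T_tool_cam"]@p;print(ce,a,X)
print(shift([X[0],X[1],.092]))
```

```text
6.75 [ 0.54651165 -0.39845942  0.20128627] [3.14144390e+00 9.63687723e-05 2.74089954e+00] [-0.26802212 -0.40368345  0.86769165] [-7.43265979e-01  6.58535036e-01  1.11693166e+00  1.76163327e-04
  1.36608516e+00 -1.91340501e+00]
[272.43161435 203.06053812] 892 [ 0.5432593  -0.40428029  0.0716989   1.        ]
[ 0.00079547 -0.00645267  0.10933402]
```

View pics/w3.png

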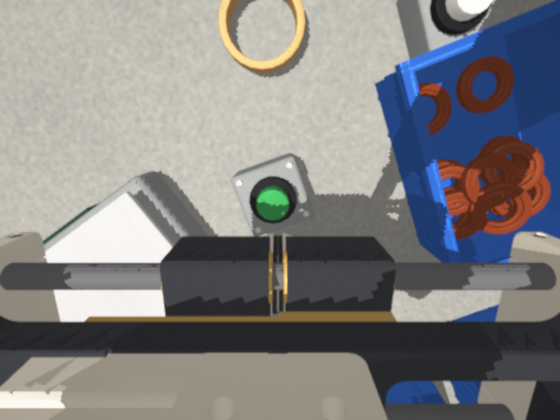

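The green button is at (272,203), about 5 mm toward −y in the tool frame. A white-topped stack sits at lower left, so I'll check its height before going down.

Run:
```python
from h import *
c=read_camera("scene");z=c["range_z"]
v,u=np.mgrid[0:420,0:560];P=np.stack([(u-c["cx"])/c["fx"]*z,(v-c["cy"])/c["fy"]*z,z],-1)
W=(P-c["t"])@c["R"]
for p in((120,120),(90,140),(150,120),(120,150),(165,125)):print(p,W[p[1],p[0]].round(3))
c=read_camera("wrist");s=observe();z=c["range_z"]
T=np.eye(4);T[:3,:3]=Ro.from_euler("xyz",s["tool_rot"]).as_matrix();T[:3,3]=s["tool_pos"]
for u,v in((150,195),(110,230),(60,250),(140,300),(240,190),(290,160),(235,180)):
    q=z[v,u];print(u,v,(T@c["T_tool_cam"]@[(u-c["cx"])/c["fx"]*q,(v-c["cy"])/c["fy"]*q,q,1]).round(3))
```

```text
(120, 120) [ 0.588 -0.64   0.071]
(90, 140) [ 0.704 -0.644  0.068]
(150, 120) [ 0.53  -0.561  0.075]
(120, 150) [ 0.676 -0.531  0.073]
(165, 125) [ 0.502 -0.528  0.052]
150 195 [ 0.492 -0.52   0.048  1.   ]
110 230 [ 0.507 -0.561  0.07   1.   ]
60 250 [ 0.505 -0.619  0.07   1.   ]
140 300 [ 0.586 -0.574  0.069  1.   ]
240 190 [ 0.524 -0.433  0.044  1.   ]
290 160 [ 0.515 -0.374  0.044  1.   ]
235 180 [ 0.512 -0.434  0.043  1.   ]
```

>>> step_arm --pt "1 0.001 -0.005 0.04 0" --pt "1 0.001 -0.005 0.08 0" --pt "1 0.001 -0.005 0.1 0" --pt "1 0.001 -0.005 0.104 0" --pt "1 0.001 -0.005 0.108 0" --pt "1 0.001 -0.005 0.111 0" --pt "1 0.001 -0.005 0.114 0" --pt "1 0.001 -0.005 0.117 0" --pt "1 0.001 -0.005 0.119 0" --pt "1 0.001 -0.005 0.119 0" --pt "1 0.001 -0.005 0.119 0"

```text
time: 8.28
tool_pos: [0.5439, -0.404, 0.0825]
tool_rot: [-3.141, 0.002, 2.74]
contact_force: [2.6, -0.9, 4.1]
opening: 0.0003
grip_force: 2.1
```

Run:
```python
from h import *
for i in range(4):
    read_camera("scene");s=observe();print(s["contact_force"].round(2),s["tool_pos"].round(4))
```

```text
[ 2.32 -1.53  3.27] [ 0.5439 -0.404   0.0824]
[ 1.29 -0.56  3.79] [ 0.5438 -0.404   0.0824]
[ 2.86 -1.5   4.11] [ 0.5438 -0.4039  0.0824]
[ 2.31 -1.09  4.41] [ 0.5437 -0.4038  0.0823]
```

>>> step_arm --pt "1 0 0 0.0015 0" --pt "1 0 0 0.0015 0" --pt "1 0 0 0.0015 0" --pt "1 0 0 -0.006 0" --pt "1 0 0 -0.016 0" --pt "1 0 0 -0.05 0" --pt "1 0 0 -0.1 0" --pt "1 0 0 -0.15 0" --pt "1 0 0 -0.18 0" --pt "1 0 0 -0.18 0" --pt "1 0 0 -0.18 0" --pt "1 0 0 -0.18 0"

```text
time: 9.98
tool_pos: [0.5428, -0.4031, 0.2598]
tool_rot: [3.14, -0.004, 2.74]
contact_force: [-0.2, 0.3, -1.0]
opening: 0.0003
grip_force: 0.0
```

Run:
```python
from h import *
s=observe();print(s["time"],s["tool_pos"],s["contact_force"])
c=read_camera("wrist")
ce,a,l=blob(c,masks(c["img"])[1],(277,203))
T=np.eye(4);T[:3,:3]=Ro.from_euler("xyz",s["tool_rot"]).as_matrix();T[:3,3]=s["tool_pos"]
z=np.median(c["range_z"][l]);p=np.array([(ce[0]-c["cx"])/c["fx"]*z,(ce[1]-c["cy"])/c["fy"]*z,z,1]);print(a,T@c["T_tool_cam"]@p)
c=read_camera("top");cv2.imwrite("pics/t9.png",c["img"][:,:,::-1])
```

```text
9.975 [ 0.5428045  -0.40305476  0.25983805] [-0.1647172   0.29649845 -0.96955893]
614 [ 0.54363745 -0.40433056  0.07164497  1.        ]
```

View pics/t9.png

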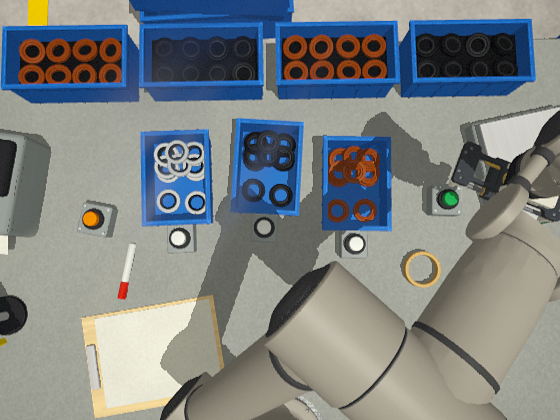

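The green button is out at (448,199), and the silver bin's button is out at (179,238). Nothing else has moved, and the hand is about 17 cm up.

```bash
python3 -c "
from cell import *
print(hand_in())"
```

```text
the job is handed in; nothing more can be done
None
```

I pressed the silver bin's white button about 11 mm down, then the green order-done button an estimated 10 mm; both sprang back, nothing else moved, the hand finished about 17 cm above the green button, and the job was handed in at about 10 s (no verdict was returned).

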